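Lock a quarter-turn necklace hook into the dresser rail

TASK

Take the loose necklace hook out of its wooden stand and mount it in the rail on the dresser: drop its T-shaped foot lengthwise through the slot in the rail's metal plate, press it gently down against the spring inside and twist it a quarter turn clockwise (seen from above), then let it rise so that it locks, and let go of it. The slot is only roughly where it is marked, so feel for it, never force the hook against the rail, and leave the dish, roll-on and brush where they are.

Things in the scene. Friction and masses are not known exactly. Their poses are not given: they have to be found in the camera images.
- post: The loose necklace hook, upright in its stand, ~70 g. Origin: centre of the underside of its T foot; z up. Steel foot bar 24 (x) x 8 (y) x 5 mm, z 0 to 5; stem 7 mm in diameter, z 5 to 19; wooden grip block 34 (x) x 12 (y) x 45 mm, z 19 to 64; a steel hook arm at each narrow end (to x +-35, z 43 to 57). The same when turned half round.
- post_grip (a point): Point on the hook's axis, 43 mm above the foot's underside (24 mm above the grip block's underside), where to pinch the block across its 12 mm thickness (own y).
- stand: Fixed dark wooden block 62 (x) x 46 (y) x 40 mm high, origin at the centre of its underside. Pocket in its top 29 (x) x 13 (y) mm, 22 mm deep; the hook's foot hangs in it and its grip block rests on the top, so the foot's underside starts 21 mm above the dresser.
- rail: Fixed white rail 54 (own x) x 240 (own y, along it) x 34 mm high; origin: centre of its underside. In its middle an aluminium plate 106 mm long, top 34 mm up, with one slot 28 mm (x, across the rail) by 10 mm (y). The plate was clamped by eye: the slot is up to 7 mm off along y either way (x is exact), and stays put in use.
- slot (a point): Middle of the rail's top (34 mm up): nominal slot centre, axes as the rail's. The real slot is up to 7 mm off along y, unmeasured. The plate is 6 mm thick; under it stops let the foot turn only clockwise from above, to a few degrees past 90. There, foot along y, an 11.5 mm wide recess takes it as it rises: underside 8.5 mm below the plate's top, locked.
- bed (a point): Nominal top of the sprung bed inside the rail, 6.5 mm below point slot (it shifts along y with the slot). Unpressed it pushes up 4 N, growing 1 N per mm, 8 mm of travel (12 N, then hard). The foot can turn only while its underside is more than 11 mm below the plate's top (bed force 8.5 N or more). Plate and bed bear at most 50 N, knocks included.
- second_hook (a point): Where a second, identical hook stands already locked in the rail, at rail y = +88 mm, at the rail's top; it reaches 90 mm above the dresser. It is part of the rail: leave it.
- dish: Loose terracotta dish with coins, 92 mm across, 26 mm high, origin at the centre of its underside. Leave it.
- roll_on: Loose chrome lighter-shaped roll-on 26 x 15 x 61 mm, standing. Origin: centre of its underside. Leave it.
- hairbrush: Loose hairbrush lying on the dresser. Leave it.
Mind the look-alikes: they are no part of the job. Of the things shaped like the rail, the white one is meant.

How it is judged:
By the outcome, as a careful person would: the job done as asked, in the order asked, and still so for the second after the job is handed in, with the robot touching nothing.
It also fails if it takes over 67 s, if anything falls off the work surface, if the arm or the gripper's body presses on something with over 40 N, if the wrist force passes 120 N, or if a joint passes its speed limit or range.

ROBOT

A 6-joint arm with a two-finger parallel gripper is mounted at the origin on the work surface. World frame = base frame: x ahead of the robot, y to its left, z up, the work surface at z = 0. Lengths are in mm, angles in degrees, forces in N, time in s.
With the tool pointing down it reaches from about 350 to 850 mm from the base axis. Payload 8.1 kg.
Tool frame: the origin (TCP) lies on the mounting face of the last link; the fingertips stand 173 mm ahead of it and the grasp point (between the pads) lies 155 mm ahead of it; z points along the fingers, y is the line along which they close (so a half turn about z gives the same grasp; the last joint's range is limited). The gripper opens to 85 mm and grips with 20 to 120 N. Pads are 22 mm wide; open, the fingers measure 114 mm over their backs; the gripper's body (76 mm by 85 mm) begins 54 mm behind the grasp point. The pads swing forward as they close: fully open they stand 13 mm farther back than shut.
Start: joints at [-4.893, 7.471, 85.268, -0, 87.261, -4.893], TCP at [600.006, 0.022, 404.692] pointing down, gripper open.
Joint ranges: [-169.43, 169.43], [-51.17, 129.36], [1.28, 143.12], [-76.62, 256.62], [0, 156.53], [-152.29, 152.29]. Speed limits (degrees/s): [136.94, 136.94, 159.86, 180, 180, 180].

INTERFACE

Orientations are given as [roll, pitch, yaw] about the fixed x, y, z axes, in that order (R = Rz(yaw) Ry(pitch) Rx(roll)).
In Python, from rig import env, cams gives the robot as it stands. The module is installed in compiled form; this text tells all that it offers.
- The arm moves only by the shell command python3 -m jog 'ROWS' [OPENING] [FORCE]. ROWS is JSON, a list of rows, each an object with "delta_pos": the shift along the world's x, y, z in units of 25 mm (1.0 is 25 mm), a list of three; "twist": the turn about the world's z in units of 6 degrees (1.0 is 6 degrees). In form: [{"delta_pos": [x, y, z], "twist": twist}, ...]. A call has 1 to 20 rows; each row shifts and turns the commanded pose from where the row before left it; what a row does not reach is not made up. A row lasts 1/8 s, in which the tool goes at most 62.5 mm and 10.7 degrees, less where a joint would pass 70% of its speed; a pose out of reach is approached as far as the arm can. A call is refused whole if a number of a shift passes 1 or a number of a turn 1, either way. A call with a gripper value outside its range is refused whole. OPENING is the closure, from -1 (fully open) to 1 (shut), set as the call begins (- or left out, the last holds). The fingers move at their own pace and stop on an object; FORCE is the grip in N (left out, the last holds). Time passes only in rows, so rows that do not move let the fingers close. It gives the time, the measured TCP pose, the force, the opening and the grip force at its end, in the units of the state.
- env.observe(): the state, without advancing time (a new reading comes with each control period).
- cams.grab_frame(name): name is "scene" or "side" or "wrist"; returns the picture (400x640x3 uint8, blue, green, red); there is no depth.
- cams.camera_info(name): a dict with "fx", "fy", "cx", "cy" (pixels), "k1" (the pictures are not rectified: a ray, as slopes to the right and down, at radius r is drawn at 1 + k1 r^2 times it, then the intrinsics apply), "origin" and "rotation" of the camera in the world; the wrist camera has in their place "hand_eye" (4x4, takes a point from camera to tool coordinates, whose origin is the TCP and whose axes are the flange's). Camera axes: x right, y down, z forward; pixel columns grow to the right and rows downward; lengths in mm; the calibration is good to about 2 mm. A picture is of the moment at which its call begins: read the wrist's pose just before it. camera_info takes no time and is no camera call.
- env.finish_job(): hands the job in; it is judged then, once.
The state is a dict: "t": time; "joints": joint angles; "dq": joint speeds; "joint_efforts": joint torques, N m; "tcp_pos": TCP position; "ee_rot": TCP orientation; "wrist_force": force on the tool from outside, world axes, zero at the start; "wrist_torque": the same for the moment, N m; "gripper_width": finger opening in mm; "grip_force": force on a finger pad.
Only numpy, scipy, OpenCV 4.12 (cv2) and the standard library are available. Lean on these libraries where they do the work, as an engineer would, in place of code of your own. Each camera call takes 0.05 s, during which the arm holds its last target. There are 200 camera calls.

## Working session

There is one attempt and no reset: what is moved stays moved. The work goes in short steps, Python scripts to look and compute and a shell command to move; the robot and the scene stay as the last step left them, time stands still between calls to the robot, and variables do not carry over. Pictures are saved under pics/ and viewed, at most 10 in all, crops included, and the job is handed in when it is done.

```bash
mkdir -p pics; cat > h.py <<'E'
import numpy as np, cv2
from rig import env, cams
from scipy.spatial.transform import Rotation as R
def cam(n, st=None):
    i=cams.camera_info(n)
    if n=="wrist":
        H=np.array(i["hand_eye"]); st=st or env.observe()
        Rt=R.from_euler('xyz',st["ee_rot"],degrees=True).as_matrix()
        return i, Rt@H[:3,3]+np.array(st["tcp_pos"]), Rt@H[:3,:3]
    return i, np.array(i["origin"]), np.array(i["rotation"])
def ray(c,u,v):
    i,o,Rm=c
    d=np.array([(u-i["cx"])/i["fx"],(v-i["cy"])/i["fy"]]); s=d.copy()
    for _ in range(20): s=d/(1+i["k1"]*(s@s))
    return o, Rm@np.array([s[0],s[1],1.])
def onz(c,u,v,z):
    o,d=ray(c,u,v); return o+d*(z-o[2])/d[2]
def tri(rs):
    A=np.zeros((3,3));b=np.zeros(3);
    for o,d in rs:
        d=d/np.linalg.norm(d);P=np.eye(3)-np.outer(d,d);A+=P;b+=P@o
    p=np.linalg.solve(A,b); e=[np.linalg.norm((np.eye(3)-np.outer(d,d)/(d@d))@(p-o)) for o,d in rs]
    return p,e
E
python3 - <<'E'
from h import *
print(env.observe())
for n in("scene","side","wrist"):
    cv2.imwrite(f"pics/{n}0.png",cams.grab_frame(n)); c=cam(n); print(n,c[0],c[1].round(1),c[2].round(3).tolist())
E
```

```text
{'t': 0.0, 'joints': array([-4.89325571e+00,  7.51568961e+00,  8.53278940e+01,  8.55386266e-04,
        8.72615972e+01, -4.89372660e+00]), 'dq': array([ 0.08175714, -0.04779425, -0.01109743, -0.12757699,  0.11366982,
        0.08019959]), 'joint_efforts': array([-1.90700346e-03, -5.69404185e+01, -5.00557995e+01, -2.19391650e-04,
        1.44415747e-02,  7.24149572e-05]), 'tcp_pos': array([5.99778287e+02, 4.21342309e-02, 4.03651352e+02]), 'ee_rot': array([-1.79895275e+02, -9.82396295e-03,  9.00004203e+01]), 'wrist_force': array([ 0.03357542, -1.21115851, -0.0651404 ]), 'wrist_torque': array([ 0.02519324, -0.02626496,  0.02320355]), 'grip_force': 0.0, 'gripper_width': 85.16996949413314}
scene {'fx': 425.05688103397483, 'fy': 425.05688103397483, 'cx': 320.5947329585447, 'cy': 197.4773979569073, 'k1': -0.1152421812316105, 'origin': array([1532.6951901 ,  384.88621346,  991.06087284]), 'rotation': array([-129.4686106 ,    0.45414113,  110.272882  ])} [1532.7  384.9  991.1] [-129.469, 0.454, 110.273]
side {'fx': 428.91917500318795, 'fy': 428.91917500318795, 'cx': 315.52102860208873, 'cy': 205.66686126371428, 'k1': -0.03500354482832508, 'origin': array([327.26749776, 881.708227  , 754.65095401]), 'rotation': array([-127.02258072,   -1.01526092, -168.74529431])} [327.3 881.7 754.7] [-127.023, -1.015, -168.745]
wrist {'fx': 345.0426177241887, 'fy': 345.0426177241887, 'cx': 319.08885457542686, 'cy': 201.5013127610288, 'k1': -0.018759726464676045, 'hand_eye': array([[-2.52700858e-04, -9.54007507e-01, -2.99782609e-01,
         7.64826898e+01],
       [ 9.99999733e-01, -4.46800609e-04,  5.78920655e-04,
         8.75268839e-01],
       [-6.86237703e-04, -2.99782382e-01,  9.54007365e-01,
         3.07668140e+01],
       [ 0.00000000e+00,  0.00000000e+00,  0.00000000e+00,
         1.00000000e+00]])} [600.7  76.5 373.1] [[1.0, -0.0, -0.001], [-0.0, -0.954, -0.3], [-0.001, 0.3, -0.954]]
```

View pics/scene0.png

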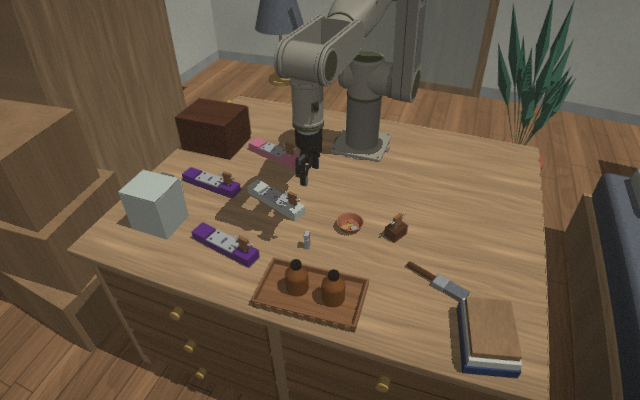

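View pics/side0.png

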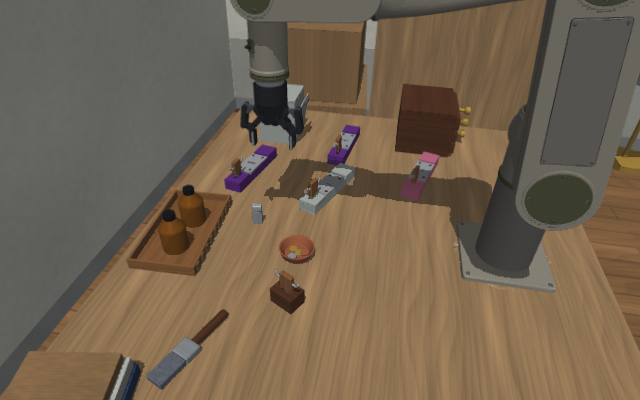

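View pics/wrist0.png

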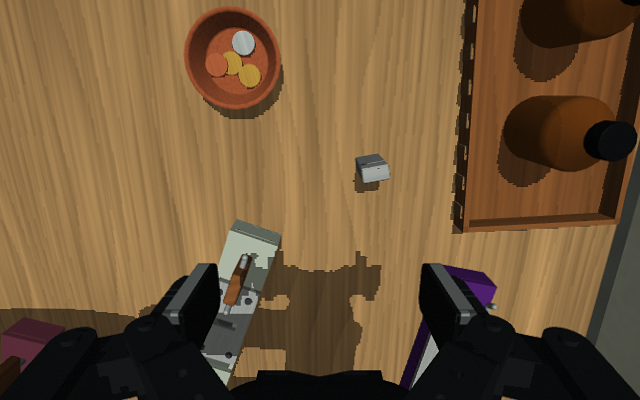

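The scene image shows the stand with the hook at (396,228) and the white rail from about (252,184) to (302,214), with the second hook near (293,199). In the side view the stand is at (288,292) and the rail at about (328,188). The wrist view shows the rail's left part, with the locked hook at (240,280) and the slot at about (225,322), partly hidden by a finger.

```bash
sed -i 's/return i, np.array(i\["origin"\]), np.array(i\["rotation"\])/return i, np.array(i["origin"]), R.from_euler("xyz",i["rotation"],degrees=True).as_matrix()/' h.py
python3 - <<'E'
from h import *
s,d=cam("scene"),cam("side")
print("stand",onz(s,396,236,20),onz(d,288,296,20))
print("hooktop",tri([ray(s,401,217),ray(d,288,277)]))
print("rail ends",onz(s,254,184,34),onz(s,300,212,34),onz(d,318,203,34),onz(d,345,170,34))
w=cam("wrist");print("w",onz(w,257,232,34),onz(w,225,322,34))
E
```

```text
stand [530.96610095 267.50780007  20.        ] [499.28807658 264.17093186  20.        ]
hooktop (array([499.10870606, 268.12279192,  80.29903428]), [np.float64(3.701942616922506), np.float64(3.7019426169225875)])
rail ends [ 454.55855792 -284.33562776   34.        ] [541.61023136 -64.02772936  34.        ] [496.88831944 -71.85629214  34.        ] [ 447.10469147 -261.06678316   34.        ]
w [534.51152143 -63.86573201  34.        ] [ 490.98158028 -176.73970199   34.        ]
```

```bash
python3 -m jog '[{"delta_pos":[-0.5,1,-0.25],"twist":0},{"delta_pos":[-0.5,1,-0.25],"twist":0},{"delta_pos":[-0.5,1,-0.25],"twist":0},{"delta_pos":[-0.5,1,-0.25],"twist":0},{"delta_pos":[-0.5,1,-0.25],"twist":0},{"delta_pos":[-0.5,1,-0.25],"twist":0},{"delta_pos":[-0.5,1,-0.25],"twist":0},{"delta_pos":[0,0,0],"twist":0},{"delta_pos":[0,0,0],"twist":0},{"delta_pos":[0,0,0],"twist":0}]'
python3 - <<'E'
from h import *
import pickle
st=env.observe();im=cams.grab_frame("wrist");pickle.dump((st,im),open("w1.pkl","wb"));cv2.imwrite("pics/w1.png",im)
E
```

```text
t: 1.4
tcp_pos: [512.9, 174.3, 361.2]
ee_rot: [180.0, 0.0, 89.9]
wrist_force: [0.2, -1.2, -0.8]
gripper_width: 85.5
grip_force: 0.0
```

```bash
python3 -m jog '[{"delta_pos":[0.8,-0.5,0],"twist":0},{"delta_pos":[0.8,-0.5,0],"twist":0},{"delta_pos":[0.8,-0.5,0],"twist":0},{"delta_pos":[0,0,0],"twist":0},{"delta_pos":[0,0,0],"twist":0},{"delta_pos":[0,0,0],"twist":0}]'
python3 - <<'E'
from h import *
import pickle
st=env.observe();im=cams.grab_frame("wrist");pickle.dump((st,im),open("w2.pkl","wb"))
a=cv2.imread("pics/w1.png")
cv2.imwrite("pics/w12.png",np.vstack([a[:300],im[:300]]))
E
```

```text
t: 2.2
tcp_pos: [572.1, 137.8, 361.0]
ee_rot: [-180.0, -0.0, 90.0]
wrist_force: [0.2, 1.0, -0.9]
gripper_width: 85.3
grip_force: 0.0
```

View pics/w12.png

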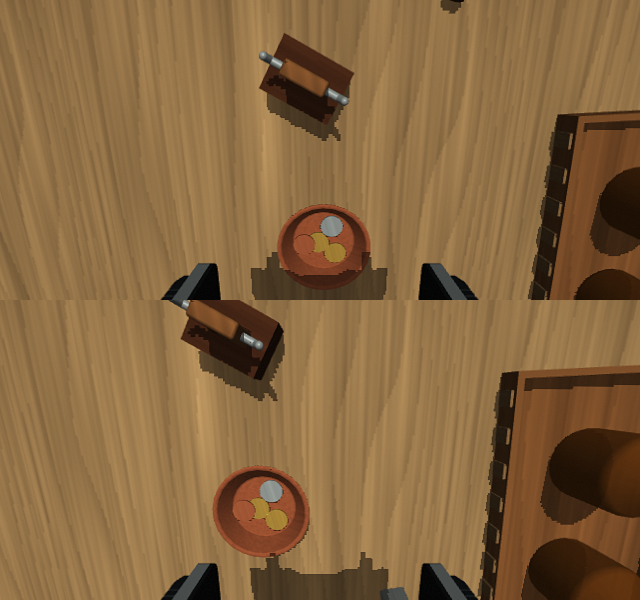

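View 1 shows the hook's arm ends at (264,56) and (345,100), with the dish at (323,247). In view 2 the hook is cut off at the top edge, so I'll take a better second view.

```bash
python3 -m jog '[{"delta_pos":[-0.3,1,0],"twist":0},{"delta_pos":[-0.3,1,0],"twist":0},{"delta_pos":[-0.3,1,0],"twist":0},{"delta_pos":[-0.3,0.6,0],"twist":0},{"delta_pos":[0,0,0],"twist":0},{"delta_pos":[0,0,0],"twist":0},{"delta_pos":[0,0,0],"twist":0}]'
python3 - <<'E'
from h import *
import pickle
st=env.observe();im=cams.grab_frame("wrist");pickle.dump((st,im),open("w2.pkl","wb"))
st1,im1=pickle.load(open("w1.pkl","rb"))
c1,c2=cam("wrist",st1),cam("wrist",st)
# expected location in view 2
for u,v in((264,56),(345,100)):
    p=onz(c1,u,v,71);print(p)
    q=c2[2].T@(p-c2[1]);print(q[:2]/q[2]*345+[319,201.5])
a=cv2.resize(im1[20:140,240:400],None,fx=3,fy=3,interpolation=2)[:300]
cv2.imwrite("pics/w3.png",np.vstack([cv2.resize(im1[20:120,230:390],None,fx=3,fy=3),cv2.resize(im[100:200,200:360],None,fx=3,fy=3)]))
E
```

```text
t: 3.12
tcp_pos: [542.8, 226.7, 360.9]
ee_rot: [180.0, 0.0, 89.9]
wrist_force: [-0.1, 0.1, 0.3]
gripper_width: 85.2
grip_force: 0.0
[475.76318855 275.77735608  71.        ]
[226.93406982 131.9396132 ]
[532.90516569 246.10171427  71.        ]
[304.66812104 171.12940573]
```

View pics/w3.png

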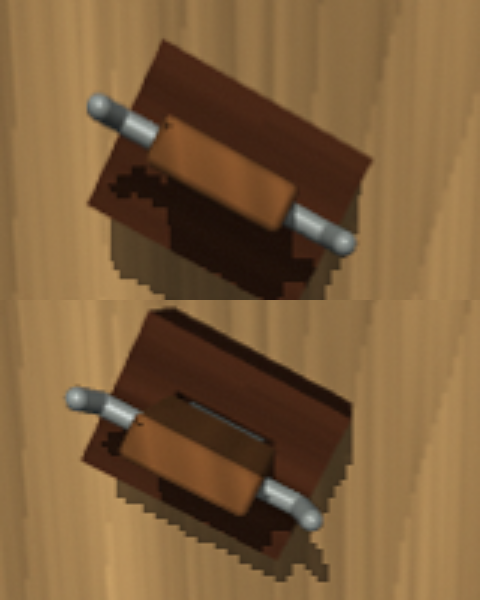

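Hook arm ball ends: view 1 crop (99,106) and (343,243), view 2 crop (76,397) and (311,519). The block's top face is visible in both views, so I'll triangulate these. I'll also refine the top face by colour mask.

```bash
python3 - <<'E'
from h import *
import pickle
st,im=pickle.load(open("w2.pkl","rb"));st1,im1=pickle.load(open("w1.pkl","rb"))
c1,c2=cam("wrist",st1),cam("wrist",st)
f1=lambda u,v:(u/3+229.67,v/3+19.67); f2=lambda u,v:(u/3+199.67,(v-300)/3+99.67)
P={}
for n,a,b in(("L",(99,106),(76,397)),("R",(343,243),(311,519)),("bl",(149,160),(122,455)),("br",(277,231),(247,516)),("tl",(168,118),(143,414)),("tr",(298,187),(263,475)),
   ("standL",(90,205),(83,460)),("standT",(163,40),(150,312)),("standR",(372,160),(350,405))):
    p,e=tri([ray(c1,*f1(*a)),ray(c2,*f2(*b))]);print(n,p.round(1),round(e[0],1));P[n]=p
d=P["R"]-P["L"];print("axis",np.degrees(np.arctan2(d[1],d[0])),np.linalg.norm(d),(P["R"]+P["L"])/2)
d=P["standR"]-P["standT"];print("stand x",np.degrees(np.arctan2(d[1],d[0])),np.linalg.norm(d))
print("blk",(P["bl"]+P["br"]+P["tl"]+P["tr"])/4)
for c,im_,f,box in((c1,im1,f1,(230,20)),(c2,im,f2,(200,100))):
    x,y=box;h=cv2.cvtColor(im_[y:y+100,x:x+160],cv2.COLOR_BGR2HSV)
    m=cv2.inRange(h,(5,120,100),(16,255,255));n,l,s,ce=cv2.connectedComponentsWithStats(m);k=1+np.argmax(s[1:,4])
    r=cv2.minAreaRect(np.argwhere(l==k)[:,::-1].astype(np.float32)); 
    u,v=r[0][0]+x,r[0][1]+y;print(r,onz(c,u,v,85))
    b=cv2.boxPoints(r)+[x,y]; print([onz(c,*q,85)[:2].round(1).tolist() for q in b])
E
```

```text
L [475.3 276.1  74.7] 0.2
R [532.  245.7  74.5] 0.0
bl [487.7 263.8  85.2] 0.1
br [516.4 248.4  82.4] 0.3
tl [491.9 272.8  79.6] 0.4
tr [520.9 258.2  81.7] 0.1
standL [466.5 255.   40.1] 0.1
standT [487.4 295.2  39.1] 0.1
standR [542.4 267.6  22.2] 1.1
axis -28.243931869291217 64.33972068373512 [503.61345954 260.92492197  74.61747106]
stand x -26.649691730071396 63.860005249595055
blk [504.23712539 260.78509807  82.2198519 ]
((73.6246337890625, 56.94510269165039), (48.31796646118164, 15.960726737976074), 29.357751846313477) [503.80887065 261.27883313  85.        ]
[[487.2, 264.4], [492.6, 273.1], [520.6, 258.1], [515.3, 249.2]]
((62.87702941894531, 54.287841796875), (45.80101013183594, 14.244582176208496), 27.897274017333984) [503.72733542 261.52112338  85.        ]
[[487.1, 264.7], [492.4, 273.6], [520.5, 258.3], [515.4, 249.1]]
```

```bash
python3 -m jog '[{"delta_pos":[-0.2,0.2,-0.3],"twist":1},{"delta_pos":[-0.2,0.2,-0.3],"twist":1},{"delta_pos":[-0.2,0.2,-0.3],"twist":1},{"delta_pos":[-0.2,0.2,-0.3],"twist":1},{"delta_pos":[-0.2,0.2,-0.3],"twist":1},{"delta_pos":[-0.2,0.2,-0.3],"twist":1},{"delta_pos":[-0.2,0.18,0],"twist":1},{"delta_pos":[-0.16,0,0],"twist":1},{"delta_pos":[0,0,0],"twist":1},{"delta_pos":[0,0,0],"twist":1},{"delta_pos":[0,0,0],"twist":0.3},{"delta_pos":[0,0,0],"twist":0},{"delta_pos":[0,0,0],"twist":0},{"delta_pos":[0,0,0],"twist":0}]' 0.2 40
python3 -c "
from h import *
st=env.observe();print(st['joints'].round(1));cv2.imwrite('pics/pre.png',cams.grab_frame('wrist'))"
```

```text
t: 4.92
tcp_pos: [503.5, 262.0, 315.9]
ee_rot: [-180.0, -0.0, 151.8]
wrist_force: [-0.9, -0.1, 0.1]
gripper_width: 34.0
grip_force: 0.0
[ 22.3   5.9  96.4  -0.   77.7 -39.4]
```

View pics/pre.png

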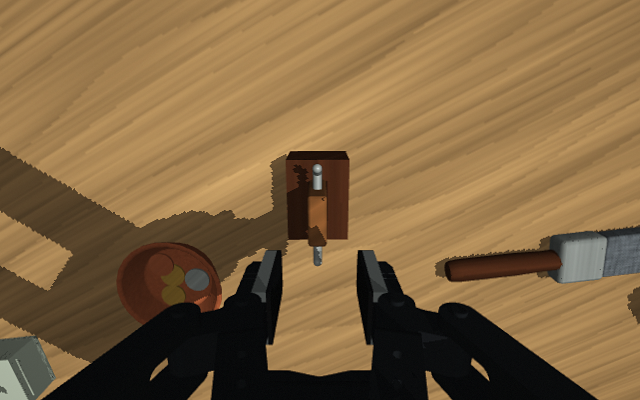

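The hook stands at (317,215), vertical in the image and midway between the fingers, so I descend and close.

```bash
python3 -m jog '[{"delta_pos":[0,-0.02,-0.6],"twist":0},{"delta_pos":[0,0,-0.6],"twist":0},{"delta_pos":[0,0,-0.6],"twist":0},{"delta_pos":[0,0,-0.6],"twist":0},{"delta_pos":[0,0,-0.6],"twist":0},{"delta_pos":[0,0,-0.5],"twist":0},{"delta_pos":[0,0,-0.36],"twist":0},{"delta_pos":[0,0,0],"twist":0},{"delta_pos":[0,0,0],"twist":0}]'
python3 -m jog '[{"delta_pos":[0,0,0],"twist":0},{"delta_pos":[0,0,0],"twist":0},{"delta_pos":[0,0,0],"twist":0},{"delta_pos":[0,0,0],"twist":0},{"delta_pos":[0,0,0],"twist":0},{"delta_pos":[0,0,0],"twist":0}]' 1 45
```

```text
t: 6.1
tcp_pos: [503.8, 261.7, 220.0]
ee_rot: [180.0, 0.0, 151.8]
wrist_force: [0.3, -0.7, -0.9]
gripper_width: 33.9
grip_force: 0.0
t: 6.85
tcp_pos: [503.9, 261.7, 220.2]
ee_rot: [179.9, 0.0, 151.8]
wrist_force: [-0.9, -0.1, 6.1]
gripper_width: 11.5
grip_force: 45.9
```

```bash
python3 -m jog '[{"delta_pos":[0,0,0.4],"twist":0},{"delta_pos":[0,0,0.8],"twist":0},{"delta_pos":[0,0,1],"twist":0},{"delta_pos":[0,0,1],"twist":0},{"delta_pos":[0,0,1],"twist":0},{"delta_pos":[0,0,0.4],"twist":0},{"delta_pos":[0,0,0],"twist":0}]'
python3 -m jog '[{"delta_pos":[0.1,-0.6,0],"twist":0.1},{"delta_pos":[0.1,-0.9,0],"twist":0.1},{"delta_pos":[0.1,-1,0],"twist":0.1},{"delta_pos":[0.1,-1,0],"twist":0.1},{"delta_pos":[0.1,-1,0],"twist":0.1},{"delta_pos":[0.1,-1,0],"twist":0.1},{"delta_pos":[0.1,-1,0],"twist":0.1},{"delta_pos":[0.1,-1,0],"twist":0.1},{"delta_pos":[0.1,-1,0],"twist":0.1},{"delta_pos":[0.1,-1,0],"twist":0.1},{"delta_pos":[0.1,-1,0],"twist":0},{"delta_pos":[0.1,-1,0],"twist":0},{"delta_pos":[0.1,-1,0],"twist":0},{"delta_pos":[0.1,-1,0],"twist":0},{"delta_pos":[0.1,-1,0],"twist":0},{"delta_pos":[0.1,-1,0],"twist":0},{"delta_pos":[0.1,-1,0],"twist":0},{"delta_pos":[0.1,-1,0],"twist":0},{"delta_pos":[0,-0.7,0],"twist":0}]'
python3 -m jog '[{"delta_pos":[0,0,0],"twist":0},{"delta_pos":[0,0,0],"twist":0},{"delta_pos":[0,0,0],"twist":0}]'
python3 - <<'E'
from h import *
import pickle
st=env.observe();im=cams.grab_frame("wrist");pickle.dump((st,im),open("r1.pkl","wb"));cv2.imwrite("pics/r1.png",im)
E
```

```text
t: 7.72
tcp_pos: [503.7, 261.6, 335.6]
ee_rot: [179.9, 0.1, 151.8]
wrist_force: [1.0, 0.3, -0.8]
gripper_width: 11.0
grip_force: 45.1
t: 10.1
tcp_pos: [547.7, -195.1, 333.0]
ee_rot: [-180.0, -0.1, 157.8]
wrist_force: [-0.2, -0.4, -1.1]
gripper_width: 11.7
grip_force: 45.1
t: 10.48
tcp_pos: [548.5, -192.7, 334.4]
ee_rot: [180.0, -0.0, 157.9]
wrist_force: [-0.3, 0.3, -0.8]
gripper_width: 11.3
grip_force: 45.1
```

View pics/r1.png

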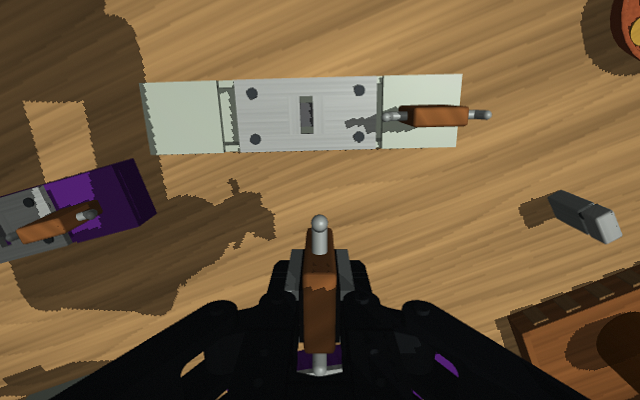

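The white rail's top has corners at about (141,84), (462,74), (457,148) and (150,154). The slot shows as a dark opening at (307,115), and the held hook hangs straight at (320,280). I take a second view for height.

```bash
python3 -m jog '[{"delta_pos":[-0.4,0.6,0],"twist":0},{"delta_pos":[-0.4,0.6,0],"twist":0},{"delta_pos":[-0.4,0.6,0],"twist":0},{"delta_pos":[0,0,0],"twist":0},{"delta_pos":[0,0,0],"twist":0},{"delta_pos":[0,0,0],"twist":0}]'
python3 - <<'E'
from h import *
import pickle
st=env.observe();im=cams.grab_frame("wrist");pickle.dump((st,im),open("r2.pkl","wb"))
st1,im1=pickle.load(open("r1.pkl","rb"))
c1,c2=cam("wrist",st1),cam("wrist",st)
def proj(c,p):
    q=c[2].T@(p-c[1]);s=q[:2]/q[2];s=s*(1+c[0]["k1"]*(s@s));return s*c[0]["fx"]+[c[0]["cx"],c[0]["cy"]]
p=onz(c1,307,115,34);q=proj(c2,p);print(p,q)
a=cv2.resize(im1[65:165,130:480],None,fx=2.2,fy=2.2,interpolation=2)
u,v=int(q[0]),int(q[1]);x0,y0=max(0,u-177),v-50;print(x0,y0)
b=cv2.resize(im[y0:y0+100,x0:x0+350],None,fx=2.2,fy=2.2,interpolation=2)
s1=cv2.resize(im1[90:140,280:335],(330,300),interpolation=2);s2=cv2.resize(im[v-25:v+25,u-27:u+28],(330,300),interpolation=2)
print("crop2 origin",u-27,v-25)
m=np.zeros((300,770,3),np.uint8)
m[:,:330]=s1;m[:,340:670]=s2
cv2.imwrite("pics/r12.png",np.vstack([cv2.resize(np.vstack([a,b]),(600,343)),m[:,:600] if 0 else cv2.resize(m,(600,234))]))
E
```

```text
t: 11.28
tcp_pos: [518.8, -148.8, 334.6]
ee_rot: [-180.0, 0.0, 157.8]
wrist_force: [-0.8, 0.3, -0.4]
gripper_width: 11.7
grip_force: 45.1
[ 489.71022026 -178.31896663   34.        ] [270.86371384 171.53431807]
93 121
crop2 origin 243 146
```

View pics/r12.png

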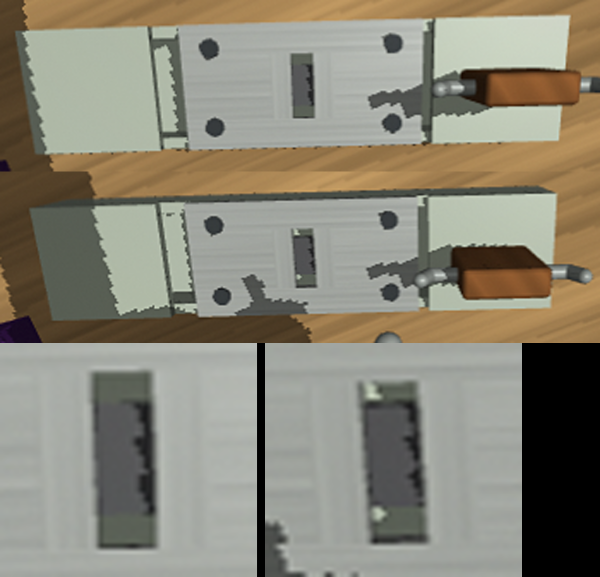

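Both views show the slot clearly: view 1 mosaic corners (91,371), (153,371), (157,547), (97,548), and view 2 (358,383), (415,381), (428,542), (371,544). The rail's top corners are visible too.

```bash
python3 - <<'E'
from h import *
import pickle
st,im=pickle.load(open("r2.pkl","rb"));st1,im1=pickle.load(open("r1.pkl","rb"))
c1,c2=cam("wrist",st1),cam("wrist",st)
k=4.675;j=1.7142
f1=lambda x,y:(280+x/k-.4,90+(y-343)/k-.4); f2=lambda x,y:(243+(x-265)/k-.4,146+(y-343)/k-.4)
g1=lambda x,y:(130+x/j-.3,65+y/j-.3); g2=lambda x,y:(93+x/j-.3,121+(y-171.5)/j-.3)
def run(A,B,a1,a2):
    P=[];Z=[];
    for a,b in zip(A,B):
        p,e=tri([ray(c1,*a1(*a)),ray(c2,*a2(*b))]);x=(onz(c1,*a1(*a),34)+onz(c2,*a2(*b),34))/2
        print(p.round(1),round(e[0],1),onz(c1,*a1(*a),34)[:2].round(1),onz(c2,*a2(*b),34)[:2].round(1));P.append(x);Z.append(p[2])
    print("mean",np.mean(P,0),"z",np.mean(Z));return np.array(P)
S=run([(91,371),(153,371),(157,547),(97,548)],[(358,383),(415,381),(428,542),(371,544)],f1,f2)
T=run([(17,32),(570,15),(560,141),(41,153)],[(31,207),(556,193),(549,309),(52,319)],g1,g2)
d=T[1]-T[0]+T[2]-T[3];an=np.degrees(np.arctan2(d[1],d[0]));print("rail y ang",an,np.linalg.norm(d)/2)
d=S[3]-S[0]+S[2]-S[1];print("slot x ang",np.degrees(np.arctan2(d[1],d[0])))
e=np.array([np.cos(np.radians(an)),np.sin(np.radians(an))]);n=np.array([e[1],-e[0]])
for nm,q in(("slot",S),("rail",T)):
    print(nm,[(round(float((r[:2]-T.mean(0)[:2])@n),1),round(float((r[:2]-T.mean(0)[:2])@e),1)) for r in q])
# mask edges of rail long sides: y(=row) fit
E
```

```text
[ 474.4 -178.3   35.4] 0.0 [ 474.4 -178.3] [ 474.5 -178.6]
[ 478.  -169.3   34.9] 0.3 [ 478.2 -169.2] [ 477.8 -169.6]
[ 504.2 -179.2   33.9] 0.1 [ 504.1 -179.2] [ 504.3 -179.1]
[ 500.6 -188.3   34.6] 0.1 [ 500.6 -188.4] [ 500.8 -188.4]
mean [ 489.34292108 -178.85304512   34.        ] z 34.69527781054986
[ 419.9 -287.2   29.2] 0.3 [ 421.2 -284.8] [ 420.2 -284.5]
[504.9 -61.2  34.9] 0.2 [505.1 -60.7] [504.9 -61.1]
[554.2 -81.3  39.6] 0.3 [556.1 -79.4] [556.1 -80.7]
[ 470.6 -299.5   40. ] 1.1 [ 471.4 -301.9] [ 470.3 -304.4]
mean [ 488.15665617 -182.18422259   34.        ] z 35.91932792456392
rail y ang 69.21292564710434 238.95789259969973
slot x ang -20.61048116233152
slot [(-14.1, -1.4), (-14.0, 8.4), (13.9, 8.5), (13.9, -1.4)]
rail [(-26.7, -119.7), (-27.3, 119.3), (27.3, 119.6), (26.7, -119.2)]
```

```bash
python3 - <<'E'
from h import *
import pickle
for f in("r1.pkl","r2.pkl"):
    st,im=pickle.load(open(f,"rb"));i,o,Rm=cam("wrist",st);Rt=R.from_euler('xyz',st["ee_rot"],degrees=True).as_matrix()
    g=im[205:240,305:335];m=cv2.inRange(cv2.cvtColor(g,cv2.COLOR_BGR2HSV),(0,0,90),(180,60,255))
    ys,xs=np.where(m);print("ball top px",ys.min()+205,"x mid top rows",np.mean(xs[ys<ys.min()+10])+305)
    for x in(32,35):
        p=np.array(st["tcp_pos"])+Rt@np.array([x,0,199-53.5]);q=Rm.T@(p-o);s=q[:2]/q[2];s=s*(1+i["k1"]*(s@s));print("pred",x,s*i["fx"]+[i["cx"],i["cy"]])
    g=im[200:360,300:340];h=cv2.cvtColor(g,cv2.COLOR_BGR2HSV);m=cv2.inRange(h,(5,110,70),(16,255,255));ys,xs=np.where(m)
    for r in(260,300,340):
        w=xs[ys==r-200]; print("block row",r,w.min()+300,w.max()+300)
    for x in(17,-17):
        for y in(6,-6):
            p=np.array(st["tcp_pos"])+Rt@np.array([x,y,199-64]);q=Rm.T@(p-o);s=q[:2]/q[2];print("predblk",x,y,s*i["fx"]+[i["cx"],i["cy"]])
E
```

```text
ball top px 216 x mid top rows 320.1384615384615
pred 32 [318.1292643  221.78940946]
pred 35 [318.11998403 213.8214394 ]Traceback (most recent call last):
  File "<stdin>", line 11, in <module>
    return umr_minimum(a, axis, None, out, keepdims, initial, where)
ValueError: zero-size array to reduction operation minimum which has no identity
```

```bash
python3 -m jog '[{"delta_pos":[-0.4,-0.4,0],"twist":0.25},{"delta_pos":[-0.4,-0.4,-0.4],"twist":0},{"delta_pos":[-0.4,-0.42,-0.6],"twist":0},{"delta_pos":[0,0,-0.7],"twist":0},{"delta_pos":[0,0,-0.7],"twist":0},{"delta_pos":[0,0,-0.6],"twist":0},{"delta_pos":[0,0,-0.4],"twist":0},{"delta_pos":[0,0,-0.2],"twist":0},{"delta_pos":[0,0,0],"twist":0},{"delta_pos":[0,0,0],"twist":0},{"delta_pos":[0,0,0],"twist":0},{"delta_pos":[0,0,0],"twist":0}]'
python3 - <<'E'
from h import *
a=[]
for n in("scene","side"): 
    st=env.observe();a.append(np.r_[st["tcp_pos"],st["ee_rot"]]);im=cams.grab_frame(n)
    cv2.imwrite(f"pics/{n}_c.png",im)
print(np.array(a).round(2))
E
```

```text
t: 12.82
tcp_pos: [488.6, -179.1, 244.9]
ee_rot: [-180.0, 0.0, 159.3]
wrist_force: [0.5, -0.0, -1.7]
gripper_width: 11.5
grip_force: 45.1
[[ 4.8864e+02 -1.7905e+02  2.4485e+02 -1.8000e+02  4.0000e-02  1.5930e+02]
 [ 4.8860e+02 -1.7902e+02  2.4473e+02 -1.8000e+02  3.0000e-02  1.5930e+02]]
```

```bash
python3 -m jog '[{"delta_pos":[0,-0.01,-0.12],"twist":0},{"delta_pos":[0,0,-0.12],"twist":0},{"delta_pos":[0,0,-0.08],"twist":0},{"delta_pos":[0,0,-0.04],"twist":0},{"delta_pos":[0,0,-0.04],"twist":0},{"delta_pos":[0,0,-0.04],"twist":0},{"delta_pos":[0,0,-0.04],"twist":0},{"delta_pos":[0,0,0],"twist":0}]'
python3 -m jog '[{"delta_pos":[0,0,-0.04],"twist":0},{"delta_pos":[0,0,0],"twist":0}]'
```

```text
t: 13.92
tcp_pos: [488.5, -179.2, 232.3]
ee_rot: [180.0, -0.0, 159.3]
wrist_force: [0.1, 0.5, -2.0]
gripper_width: 11.6
grip_force: 45.1
t: 14.18
tcp_pos: [488.5, -179.2, 231.4]
ee_rot: [-180.0, -0.0, 159.3]
wrist_force: [0.7, 0.3, -1.4]
gripper_width: 11.4
grip_force: 45.1
```

```bash
python3 -m jog '[{"delta_pos":[0,0,-0.04],"twist":0},{"delta_pos":[0,0,-0.04],"twist":0},{"delta_pos":[0,0,0],"twist":0}]'
python3 -m jog '[{"delta_pos":[0,0,-0.04],"twist":0},{"delta_pos":[0,0,-0.04],"twist":0},{"delta_pos":[0,0,0],"twist":0}]'
```

```text
t: 14.55
tcp_pos: [488.4, -179.2, 229.3]
ee_rot: [180.0, -0.0, 159.3]
wrist_force: [-0.6, 0.1, -1.1]
gripper_width: 11.6
grip_force: 45.1
t: 14.92
tcp_pos: [488.4, -179.2, 227.3]
ee_rot: [-180.0, -0.0, 159.3]
wrist_force: [-0.2, 0.4, -1.1]
gripper_width: 11.3
grip_force: 45.1
```

```bash
python3 -m jog '[{"delta_pos":[0,0,-0.04],"twist":0},{"delta_pos":[0,0,-0.04],"twist":0},{"delta_pos":[0,0,0],"twist":0},{"delta_pos":[0,0,0],"twist":0}]'
python3 -m jog '[{"delta_pos":[0,0,-0.04],"twist":0},{"delta_pos":[0,0,-0.04],"twist":0},{"delta_pos":[0,0,0],"twist":0},{"delta_pos":[0,0,0],"twist":0}]'
```

```text
t: 15.42
tcp_pos: [488.6, -179.3, 225.7]
ee_rot: [-180.0, 0.0, 159.3]
wrist_force: [-1.5, 0.3, 4.1]
gripper_width: 11.1
grip_force: 45.6
t: 15.92
tcp_pos: [488.6, -179.3, 223.7]
ee_rot: [-180.0, 0.0, 159.3]
wrist_force: [-2.4, 0.3, 5.8]
gripper_width: 11.4
grip_force: 45.9
```

```bash
python3 -m jog '[{"delta_pos":[-0.02,0,-0.04],"twist":0},{"delta_pos":[0,0,-0.04],"twist":0},{"delta_pos":[0,0,-0.04],"twist":0},{"delta_pos":[0,0,0],"twist":0},{"delta_pos":[0,0,0],"twist":0}]'
```

```text
t: 16.55
tcp_pos: [488.4, -179.3, 221.1]
ee_rot: [180.0, 0.1, 159.3]
wrist_force: [-2.1, 2.1, 8.0]
gripper_width: 11.4
grip_force: 46.3
```

```bash
python3 -m jog '[{"delta_pos":[-0.01,0,-0.03],"twist":0},{"delta_pos":[0,0,0],"twist":0},{"delta_pos":[0,0,0],"twist":-0.5},{"delta_pos":[0,0,0],"twist":-0.5},{"delta_pos":[0,0,0],"twist":-0.5},{"delta_pos":[0,0,0],"twist":0}]'
python3 -m jog '[{"delta_pos":[0,0,0],"twist":-0.5},{"delta_pos":[0,0,0],"twist":-0.5},{"delta_pos":[0,0,0],"twist":0}]'
python3 -c "
from h import *
s=env.observe();print(s['wrist_torque'],s['wrist_force'])"
```

```text
t: 17.3
tcp_pos: [488.4, -179.5, 220.7]
ee_rot: [180.0, 0.1, 150.3]
wrist_force: [-0.8, 0.8, 8.9]
gripper_width: 11.3
grip_force: 46.5
t: 17.68
tcp_pos: [488.5, -179.6, 220.8]
ee_rot: [180.0, 0.1, 144.3]
wrist_force: [-0.7, 0.4, 9.3]
gripper_width: 11.3
grip_force: 46.5
[0.11842757 0.17456496 0.01159071] [-0.66885196  0.35589081  9.2511194 ]
```

```bash
python3 -m jog '[{"delta_pos":[0,0,0],"twist":-0.7},{"delta_pos":[0,0,0],"twist":-0.7},{"delta_pos":[0,0,0],"twist":-0.7},{"delta_pos":[0,0,0],"twist":-0.7},{"delta_pos":[0,0,0],"twist":-0.7},{"delta_pos":[0,0,0],"twist":-0.7},{"delta_pos":[0,0,0],"twist":-0.7},{"delta_pos":[0,0,0],"twist":-0.7},{"delta_pos":[0,0,0],"twist":-0.7},{"delta_pos":[0,0,0],"twist":0}]'
python3 -m jog '[{"delta_pos":[0,0,0],"twist":-0.7},{"delta_pos":[0,0,0],"twist":-0.7},{"delta_pos":[0,0,0],"twist":-0.7},{"delta_pos":[0,0,0],"twist":-0.7},{"delta_pos":[0,0,0],"twist":-0.7},{"delta_pos":[0,0,0],"twist":-0.7},{"delta_pos":[0,0,0],"twist":-0.7},{"delta_pos":[0,0,0],"twist":-0.7},{"delta_pos":[0,0,0],"twist":-0.6},{"delta_pos":[0,0,0],"twist":0},{"delta_pos":[0,0,0],"twist":0}]'
python3 -c "
from h import *
s=env.observe();print(s['wrist_torque'],s['joints'])"
```

```text
t: 18.92
tcp_pos: [488.6, -179.7, 220.9]
ee_rot: [179.9, 0.1, 106.4]
wrist_force: [-0.3, 0.3, 8.3]
gripper_width: 11.6
grip_force: 46.5
t: 20.3
tcp_pos: [488.6, -179.7, 220.9]
ee_rot: [179.8, 0.0, 69.3]
wrist_force: [-0.2, 0.5, 8.4]
gripper_width: 11.5
grip_force: 46.5
[-0.06695389  0.13139618 -0.10537587] [-2.58357208e+01  5.04052206e+00  1.08021094e+02 -8.38136702e-03
  6.67624147e+01 -5.12698310e+00]
```

```bash
python3 -m jog '[{"delta_pos":[0,0,0.04],"twist":0},{"delta_pos":[0,0,0.04],"twist":0},{"delta_pos":[0,0,0],"twist":0},{"delta_pos":[0,0,0],"twist":0}]'
python3 -m jog '[{"delta_pos":[0,0,0.04],"twist":0},{"delta_pos":[0,0,0.03],"twist":0},{"delta_pos":[0,0,0],"twist":0},{"delta_pos":[0,0,0],"twist":0}]'
python3 -c "
from h import *
s=env.observe();print(s['wrist_torque'])"
```

```text
t: 20.8
tcp_pos: [488.5, -179.7, 222.7]
ee_rot: [179.8, 0.0, 69.3]
wrist_force: [0.3, -0.3, 6.1]
gripper_width: 11.4
grip_force: 46.2
t: 21.3
tcp_pos: [488.5, -179.7, 224.3]
ee_rot: [179.8, 0.0, 69.3]
wrist_force: [0.8, -0.3, 5.2]
gripper_width: 11.2
grip_force: 46.1
[-0.19536195 -0.16725788 -0.0297691 ]
```

```bash
python3 -m jog '[{"delta_pos":[0,0,0.02],"twist":0},{"delta_pos":[0,0,0],"twist":0},{"delta_pos":[0,0,0],"twist":0}]'
python3 -m jog '[{"delta_pos":[0,0,0.02],"twist":0},{"delta_pos":[0,0,0],"twist":0},{"delta_pos":[0,0,0],"twist":0}]'
```

```text
t: 21.68
tcp_pos: [488.4, -179.6, 224.6]
ee_rot: [179.9, 0.0, 69.3]
wrist_force: [4.0, -2.0, 5.3]
gripper_width: 11.5
grip_force: 45.9
t: 22.05
tcp_pos: [488.1, -179.5, 224.7]
ee_rot: [179.9, 0.0, 69.3]
wrist_force: [4.3, -3.4, 3.4]
gripper_width: 11.4
grip_force: 45.8
```

```bash
python3 -m jog '[{"delta_pos":[0.03,-0.01,0],"twist":0},{"delta_pos":[0,0,0],"twist":0},{"delta_pos":[0,0,0],"twist":0},{"delta_pos":[0,0,0],"twist":0}]'
```

```text
t: 22.55
tcp_pos: [488.5, -179.5, 224.5]
ee_rot: [180.0, 0.0, 69.3]
wrist_force: [1.9, -2.3, 4.4]
gripper_width: 11.6
grip_force: 45.9
```

```bash
python3 -c "
from h import *
s=env.observe();print(s['wrist_torque'],s['wrist_force'])
cv2.imwrite('pics/lock.png',cams.grab_frame('wrist'))"
```

```text
[-0.49902802 -0.45299558 -0.02191478] [ 1.85819158 -2.34919984  4.3629878 ]
```

```bash
python3 -m jog '[{"delta_pos":[0,0,0],"twist":0},{"delta_pos":[0,0,0],"twist":0},{"delta_pos":[0,0,0],"twist":0},{"delta_pos":[0,0,0],"twist":0},{"delta_pos":[0,0,0],"twist":0}]' 0
python3 -m jog '[{"delta_pos":[0,0,0.3],"twist":0},{"delta_pos":[0,0,0.6],"twist":0},{"delta_pos":[0,0,0.8],"twist":0},{"delta_pos":[0,0,1],"twist":0},{"delta_pos":[0,0,1],"twist":0},{"delta_pos":[0,0,1],"twist":0},{"delta_pos":[0.5,-0.5,0.5],"twist":0},{"delta_pos":[0.5,-0.5,0],"twist":0},{"delta_pos":[0.5,-0.5,0],"twist":0},{"delta_pos":[0,0,0],"twist":0},{"delta_pos":[0,0,0],"twist":0},{"delta_pos":[0,0,0],"twist":0}]'
python3 - <<'E'
from h import *
im=cams.grab_frame("wrist");s=cams.grab_frame("side")
cv2.imwrite("pics/end.png",np.hstack([im[:,100:500],cv2.resize(s[120:320,220:420],(400,400))]))
E
```

```text
t: 23.22
tcp_pos: [488.5, -179.4, 224.4]
ee_rot: [-180.0, -0.0, 69.3]
wrist_force: [0.1, 0.1, -0.1]
gripper_width: 42.5
grip_force: 0.0
t: 24.72
tcp_pos: [525.7, -216.6, 354.7]
ee_rot: [-180.0, -0.0, 69.3]
wrist_force: [-0.3, -0.0, 0.1]
gripper_width: 42.5
grip_force: 0.0
```

View pics/end.png

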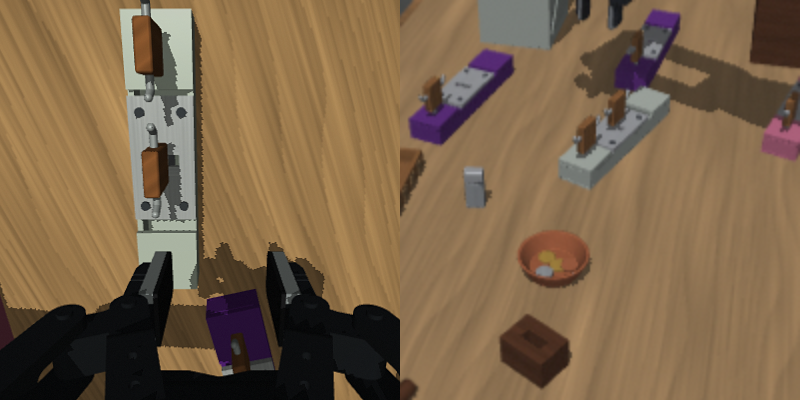

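The hook stands at (155,172), in line with the rail and matching the locked second hook at (147,45). The stand is empty, and the dish and roll-on are untouched.

```bash
python3 -c "
from rig import env
print(env.finish_job())"
```

```text
the job is handed in; nothing more can be done
None
```

I mounted the loose necklace hook in the white rail, pressed, turned a quarter turn clockwise, let up and released; the forces felt and the last picture agree with it being locked, and I handed the job in at about 25 s with no verdict returned.

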